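# Screw a barbed elbow into the clamped fitting and stop on the stripe

## Task

Lift the brass elbow out of the wooden block and set it upright into the open fitting held in the vise; feel gently for the place where its lugs drop into the thread, without forcing it. Then screw it in clockwise: when you feel the seal push back, carry on only until the barb points along the red stripe, let go, and leave it there. Do not crush the seal, and leave the jar, tin, red box and pliers where they are.

Things in the scene. Friction and masses are not known exactly. Their poses are not given: they have to be found in the camera images.
- elbow: Loose brass elbow hose fitting, 0.10 to 0.22 kg, standing upright in the rack's hole. Origin: centre of the underside of its round stub, z up, x the way the barb points. Stub 22 mm diameter, 44 mm long, its lowest 4 mm tapering to a 16 mm flat nose; above it the square hub with the level barb.
- hub (a point): Centre of the elbow's square hub, 60 mm above the elbow's origin. Hub 24 x 24 mm, 32 mm high (44 to 76 mm above the origin); grip its two flats that look to the elbow's +y and -y. Axes as elbow.
- lugs (a point): Centre of the elbow's two thread lugs, on the stub's axis, 10.75 mm above the elbow's origin: the ends of a square-edged cross bar along the elbow's x, 6 mm wide, 5.5 mm high (8 to 13.5 mm above the origin), reaching 16.5 mm from the axis both ways. They look the same after half a turn.
- barb_tip (a point): Free end of the elbow's hose barb (13 mm diameter at most): 50 mm along the elbow's +x and 60 mm above its origin.
- rack: Fixed wooden block 90 x 90 x 30 mm, origin at the centre of its underside. A round blind hole in the middle, 36 mm wide and 22 mm deep (floor 8 mm above the table), loosely holds the elbow's stub.
- socket: Fixed blue bench vise holding the female fitting, an upright dark round steel body open at the top. Origin on the fitting's axis at table level, z up, x towards the red stripe. Vise 150 x 90 mm (x, y), jaws 60 mm high; its screw and handle reach 95 mm out along -y. Rim at 78 mm, 38 mm wide inside, 47 mm outside. Pushes of 3 to 6 N suffice; over 35 N harms it.
- mouth (a point): On the fitting's axis, 75 mm up: top of a flat brass ring 3 mm inside the rim, bore 24 mm. Two opposite entry gaps let the lugs drop when centred in them to 2 degrees. One gap lies 40 to 86 degrees counter-clockwise (from above) of the stripe; it differs each time, is not reported and must be felt: with the lugs resting lightly on the ring (elbow origin at 67 mm), turn until they drop.
- seal_rest (a point): On the axis, 56.8 mm up: top of the sprung rubber seal, where the stub's nose lands after the drop (10 mm). Right-hand thread: turned clockwise from above, about 0.5 rad past the gap the ring's sloping underside begins to draw the elbow down 4.3 mm per rad onto the seal, which resists with 2.5 N plus 2.5 N per mm; crushed at 6 mm. The hand must sink with it.
- stripe_end (a point): Outer end of the red stripe, 5 mm wide, on a white level plate at 66 mm height running out from the fitting along the socket's x, from 22 to 84 mm from the axis: the set direction for the barb. With the barb there the seal is pressed by about 0.8 to 4.3 mm, and friction holds the elbow so.
- jar: Loose small glass jar with a metal cap, 56 mm diameter, 85 mm tall; origin at the centre of its underside. Bystander.
- tin: Loose round blue tin, 64 mm diameter, 26 mm tall; origin at the centre of its underside. Bystander.
- carton: Loose red box 60 x 90 x 30 mm; origin at the centre of its underside. Bystander.
- pliers: Loose pliers with blue handles lying flat, about 160 mm long (handles along -x), 56 mm wide, 12 mm thick; origin under the pivot. Bystander.
There are look-alikes about, which are no part of the job. What is shaped like the elbow but turquoise or white is not meant.

How it is judged:
On the way, in this order (a step that is already met when the one before it is completed fails the run):
1. the elbow is lifted clear of the block (z of elbow in the frame of rack above 0.035 m), for 0.1 s.
2. the lugs have dropped through the entry gaps (horizontal distance between elbow and socket below 0.004 m and height (world z) of elbow below 0.0605 m), for 0.1 s.
At the end, for the whole second after the job is handed in: The elbow stands upright (within 0.08 rad) in the fitting, within 4 mm of its axis, screwed down so that it presses the seal (origin below 56.4 mm), its barb pointing along the red stripe within 0.14 rad (8 degrees), released and at rest (horizontal distance between elbow and socket below 0.004 m and angle between the x axis of elbow and the x axis of socket, either way round below 0.14 rad and x of barb_tip in the frame of socket above 0.04 m and height (world z) of elbow below 0.0564 m and angle between elbow's own z axis and vertical below 0.08 rad and linear speed of elbow below 0.01 m/s); the robot touches nothing.
It fails at once if the elbow is forced: more than 35 N between elbow and fitting or vise (contact force between elbow and socket above 35 N).
It fails at once if the seal is crushed: pressed by more than 6 mm (horizontal distance between elbow and socket below 0.004 m and height (world z) of elbow below 0.0508 m).
It fails at once if the jar, tin, red box or pliers is moved by more than 30 mm (distance of any of jar, tin, carton, pliers from where it was at the start of the episode above 0.03 m).
It also fails if it takes over 72 s, if anything falls off the work surface, if the arm or the gripper's body presses on something with over 40 N, if the wrist force passes 120 N, or if a joint passes its speed limit or range.

## Robot

A 7-joint arm with a two-finger parallel gripper is mounted at the origin on the work surface. World frame = base frame: x ahead of the robot, y to its left, z up, the work surface at z = 0. Lengths are in m, angles in rad, forces in N, time in s.
With the tool pointing down it reaches from about 0.425 to 0.875 m from the base axis. Payload 8.4 kg.
Tool frame: the origin (TCP) lies midway between the tips of the shut fingers; the grasp point (between the pads) lies 19 mm behind it (ctrl.tcp_to_grasp is the y of the grasp point in the tool frame, in m); y points along the fingers, z is the direction in which the jaws open and shut, and the axes are right-handed (so a half turn about y gives the same grasp; the last joint's range is limited). The gripper opens to 85 mm and grips with 20 to 120 N. Pads are 22 mm wide; open, the fingers measure 114 mm over their backs; the gripper's body (76 mm by 85 mm) begins 54 mm behind the grasp point. The pads swing forward as they close: fully open they stand 13 mm farther back than shut.
Start: joints at [-0.099, 0.333, 0.04, 1.465, -0.013, 1.343, -0.059], TCP at [0.65, -0, 0.231] pointing down, gripper open.
Joint ranges: [-2.58, 2.58], [-0.38, 2.09], [-1.3, 1.39], [0.25, 2.4], [-1.5, 4.64], [0.08, 2.09], [-2.65, 2.65]. Speed limits (rad/s): [2.22, 2.22, 2.79, 2.79, 3.14, 3.14, 3.14].

## Interface

Orientations are given as a unit quaternion [w, x, y, z].
In Python, from bench import ctrl, cams gives the robot as it stands.
- The arm moves only by the shell command python3 -m creep 'ROWS' [FORCE]. ROWS is JSON, a list that holds one entry, the list of rows, each a list of 5 numbers: the shift along the world's x, y, z in m, then the turn about the world's z in degrees, then the opening, from 0 (shut) to 1 (fully open). A call has exactly 10 rows; each row is the pose to reach, as a shift and turn from the pose commanded when the call began; what a row does not reach only later rows make up. A row lasts 1/10 s, in which the tool goes at most 50 mm and 8.59 degrees, less where a joint would pass 70% of its speed; a pose out of reach is approached as far as the arm can. A call with a gripper value outside its range is refused whole. The fingers move at their own pace and stop on an object; FORCE is the grip in N (left out, the last holds). Time passes only in rows, so rows that repeat a pose let the fingers close, or fill a call up. It gives the time, the measured TCP pose, the force and the opening at its end, in the units of the state.
- ctrl.read_state(): the state, without advancing time (a new reading comes with each control period).
- cams.camera(name): name is "scene" or "side" or "wrist"; returns (picture, depth): 420x560x3 uint8, red, green, blue; 420x560 float32, m along the optical axis (not along the pixel's ray), 0 where there is no reading.
- cams.get_calibration(name): a dict with "mtx" (3x3 intrinsics, pixels), "R" (3x3) and "t" (3): a world point X has camera coordinates R X + t. Camera axes: x right, y down, z forward; pixel columns grow to the right and rows downward; lengths in m; the calibration is good to about 2 mm. The wrist camera is an equidistant fisheye: a pixel r from the principal point sees the ray r / f radians off the axis. A picture is of the moment at which its call begins: read the wrist's pose just before it. get_calibration takes no time and is no camera call; for the wrist camera it gives the pose at the moment of the call.
- ctrl.close_job(): hands the job in, once; it reports no verdict.
The state is a dict: "time": time; "q": joint angles; "qvel": joint speeds; "effort": joint torques, N m; "eef_pos": TCP position; "orientation": TCP orientation; "ft_force": force on the tool from outside, world axes, zero at the start; "moment": the same for the moment, N m; "width": finger opening in m.
Only numpy, scipy, OpenCV 4.12 (cv2) and the standard library are available. Lean on these libraries where they do the work, as an engineer would, in place of code of your own. Each camera call takes 0.05 s, during which the arm holds its last target.

## Working session

There is one attempt and no reset: what is moved stays moved. The work goes in short steps, Python scripts to look and compute and a shell command to move; the robot and the scene stay as the last step left them, time stands still between calls to the robot, and variables do not carry over. Pictures are saved under pics/ and viewed, and the job is handed in when it is done.

```bash
ls; mkdir -p pics; python3 - <<'E'
from bench import ctrl,cams
import cv2,numpy as np
s=ctrl.read_state(); print({k:np.round(v,3).tolist() for k,v in s.items()}, ctrl.tcp_to_grasp)
for n in ["scene","side","wrist"]:
    p,d=cams.camera(n); cv2.imwrite(f"pics/{n}0.png",p[...,::-1]); np.save(f"pics/{n}0.npy",d)
    c=cams.get_calibration(n); np.savez(f"pics/{n}0c.npz",**c); print(n,{k:np.round(v,3).tolist() for k,v in c.items()})
E
```

```text
pics
{'time': 0.0, 'q': [-0.099, 0.334, 0.04, 1.466, -0.013, 1.343, -0.059], 'qvel': [-0.0, -0.001, -0.0, 0.001, 0.0, 0.001, 0.0], 'effort': [0.0, -65.855, 1.366, -40.555, 0.017, 0.013, -0.0], 'eef_pos': [0.65, -0.0, 0.23], 'orientation': [-0.5, 0.5, -0.5, 0.5], 'ft_force': [-0.065, -0.014, -0.508], 'moment': [0.009, -0.03, -0.061], 'width': 0.086} -0.0187
scene {'mtx': [[446.696, 0.0, 275.412], [0.0, 446.696, 207.679], [0.0, 0.0, 1.0]], 'R': [[-0.194, 0.981, -0.018], [0.691, 0.124, -0.712], [-0.696, -0.151, -0.702]], 't': [0.112, -0.345, 1.601]}
side {'mtx': [[437.606, 0.0, 294.611], [0.0, 437.606, 207.983], [0.0, 0.0, 1.0]], 'R': [[-0.782, -0.623, -0.015], [-0.383, 0.5, -0.777], [0.491, -0.602, -0.63]], 't': [0.445, 0.26, 0.987]}
wrist {'mtx': [[325.192, 0.0, 282.196], [0.0, 325.192, 209.871], [0.0, 0.0, 1.0]], 'R': [[1.0, -0.0, -0.001], [0.0, -0.946, 0.326], [-0.001, -0.326, -0.946]], 't': [-0.65, -0.042, 0.38]}
```

View pics/scene0.png

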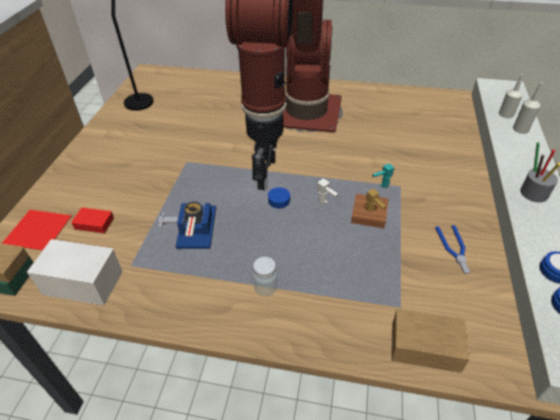

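View pics/side0.png

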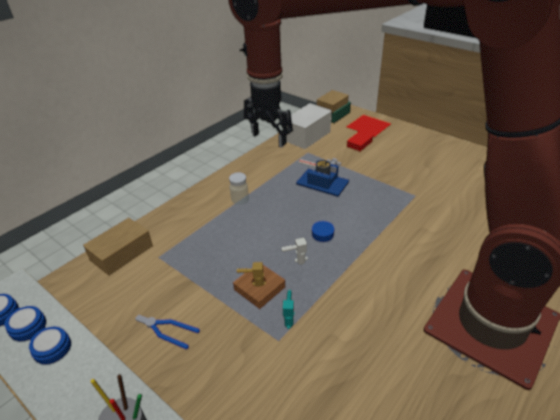

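View pics/wrist0.png

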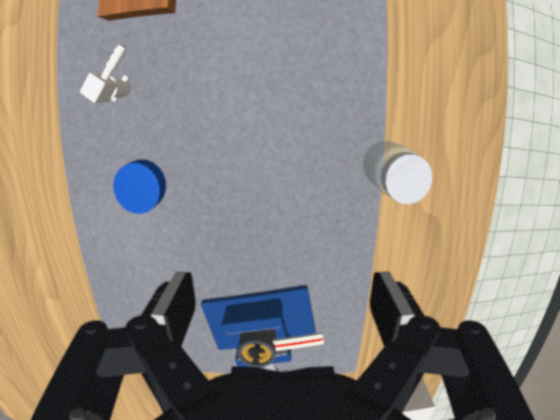

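The scene view shows the rack with the brass elbow at about (373,203) and the vise at (196,220), with the fitting near (193,209). In the wrist view the fitting is at (257,351) and the stripe runs to about (322,341). Next I'll zoom in and get coordinates.

```bash
cat > h.py <<'E'
import numpy as np,cv2
def load(n,i): 
    c=dict(np.load(f"pics/{n}{i}c.npz")); return cv2.imread(f"pics/{n}{i}.png"),np.load(f"pics/{n}{i}.npy"),c
def ray(n,c,u,v):
    K=c['mtx'];x=(u-K[0,2])/K[0,0];y=(v-K[1,2])/K[1,1]
    if n=='wrist':
        r=np.hypot(x,y);d=np.array([x/r*np.sin(r),y/r*np.sin(r),np.cos(r)]) if r>0 else np.array([0,0,1.])
    else: d=np.array([x,y,1.])
    return -c['R'].T@c['t'], c['R'].T@d
def atz(n,c,u,v,z):
    o,d=ray(n,c,u,v); return o+d*(z-o[2])/d[2]
def proj(n,c,X):
    p=c['R']@np.asarray(X,float)+c['t'];K=c['mtx']
    if n=='wrist':
        r=np.hypot(p[0],p[1]);t=np.arctan2(r,p[2]);x,y=p[0]/r*t,p[1]/r*t
    else:x,y=p[0]/p[2],p[1]/p[2]
    return np.array([K[0,0]*x+K[0,2],K[1,1]*y+K[1,2]])
def bydepth(n,c,D,u,v):
    o,d=ray(n,c,u,v); zc=(c['R']@d)[2]; return o+d*D[v,u]/zc
def snap(n,i):
    from bench import cams
    c=cams.get_calibration(n);p,d=cams.camera(n)
    cv2.imwrite(f"pics/{n}{i}.png",p[...,::-1]);np.save(f"pics/{n}{i}.npy",d);np.savez(f"pics/{n}{i}c.npz",**c)
def crop(n,i,u0,v0,u1,v1,out,f=5):
    im=load(n,i)[0][v0:v1,u0:u1];cv2.imwrite(f"pics/{out}.png",cv2.resize(im,None,fx=f,fy=f,interpolation=cv2.INTER_CUBIC))
E
python3 - <<'E'
from h import *
crop("scene",0,320,150,430,240,"sc_el",7)
crop("side",0,220,240,310,330,"si_el",6)
crop("scene",0,140,170,240,270,"sc_so",6)
crop("wrist",0,190,270,340,370,"wr_so",5)
for n,u,v,z in [("scene",372,199,.07),("side",259,272,.07),("scene",193,207,.078),("side",323,166,.078),("wrist",257,351,.078)]:
    I,D,c=load(n,0);print(n,atz(n,c,u,v,z),bydepth(n,c,D,u,v))
E
```

```text
scene [0.49510755 0.24327131 0.07      ] [0.49554398 0.24323711 0.07040203]
side [0.47401623 0.2508546  0.07      ] [0.47381792 0.25104452 0.07029503]
scene [ 0.61458578 -0.2072324   0.078     ] [ 0.59874103 -0.21518741  0.06127652]
side [ 0.60847464 -0.19295656  0.078     ] [ 0.60970424 -0.19473406  0.0765669 ]
wrist [ 0.61892697 -0.19974093  0.078     ] [ 0.61608559 -0.22560803  0.05113288]
```

View pics/sc_el.png

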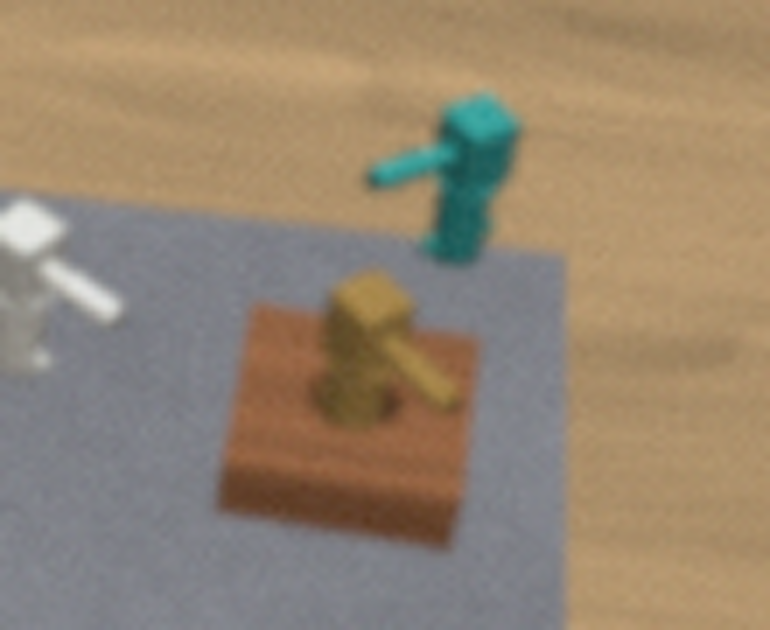

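View pics/si_el.png

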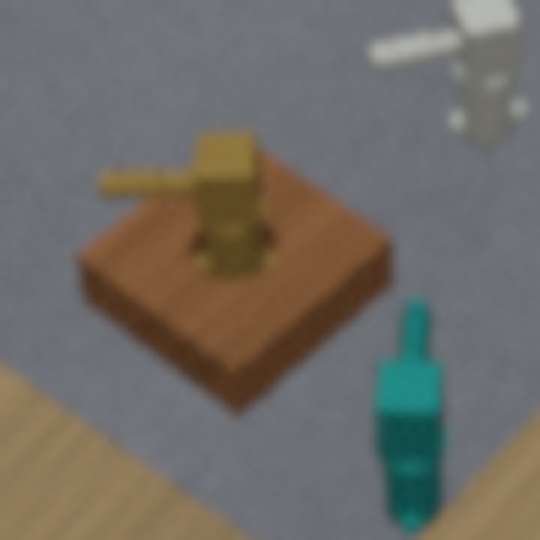

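View pics/sc_so.png

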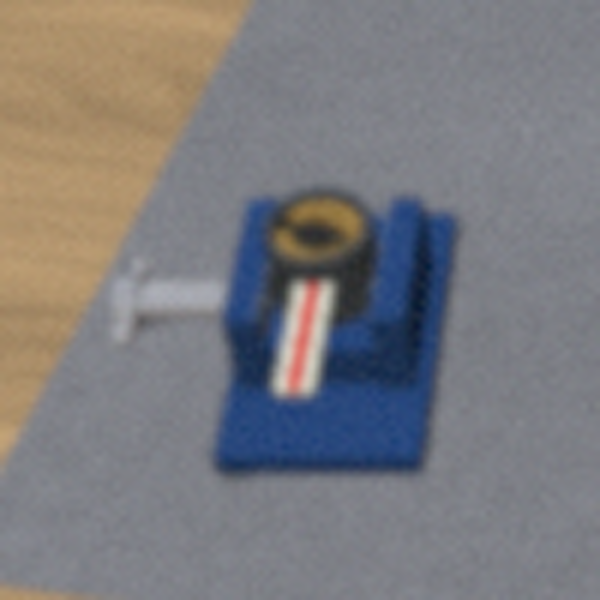

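View pics/wr_so.png

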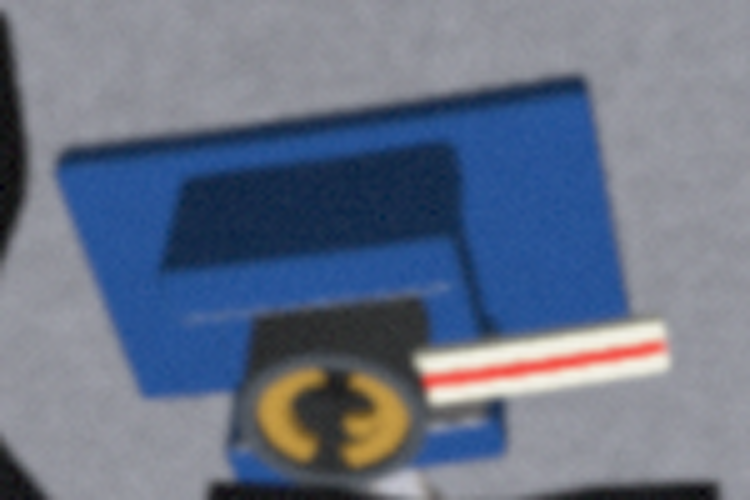

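```bash
python3 - <<'E'
from h import *
for n,a,b in [("scene",(373,192.7),(384.3,206.1)),("side",(257.8,266),(237.2,270.5))]:
    I,D,c=load(n,0);A=atz(n,c,*a,.084);B=atz(n,c,*b,.068);print(n,A,B,np.degrees(np.arctan2(*(B-A)[1::-1])),np.linalg.norm((B-A)[:2]))
# socket
n="wrist";I,D,c=load(n,0)
f=lambda x,y:(x/5+190,y/5+270)
print("rim",atz(n,c,*f(333,415),.078))
for z,p in [(.066,(425,384)),(.066,(664,346)),(.075,(335,382)),(.075,(330,458))]: print(p,atz(n,c,*f(*p),z))
n="scene";I,D,c=load(n,0);f=lambda x,y:(x/6+140,y/6+170)
for z,p in [(.078,(321,237)),(.066,(312,282)),(.066,(295,393)),]: print(p,atz(n,c,*f(*p),z))
for nm,(u,v),z in [("jar",(264,264),.085),("tin",(279,197),.026)]:print(nm,atz(n,c,u,v,z))
E
```

```text
scene [0.48574842 0.24359297 0.084     ] [0.51422267 0.27571542 0.068     ] 48.445317762436225 0.04292592218571621
side [0.47948894 0.24758994 0.084     ] [0.51930569 0.2775537  0.068     ] 36.96298772023758 0.049831722165500275
rim [ 0.61827795 -0.20326925  0.078     ]
(425, 384) [ 0.64060483 -0.20330763  0.066     ]
(664, 346) [ 0.69984747 -0.19119275  0.066     ]
(335, 382) [ 0.61896321 -0.19462571  0.075     ]
(330, 458) [ 0.61646774 -0.22198163  0.075     ]
(321, 237) [ 0.6230961  -0.20300643  0.078     ]
(312, 282) [ 0.63855134 -0.20364951  0.066     ]
(295, 393) [ 0.70036904 -0.18989397  0.066     ]
jar [0.76796862 0.0134053  0.085     ]
tin [ 0.48460267 -0.0074717   0.026     ]
```

```bash
python3 -m creep '[[[-0.02,0.03,0,-5,1],[-0.04,0.06,0,-10,1],[-0.06,0.09,0,-16,1],[-0.08,0.12,0,-22,1],[-0.1,0.15,0,-28,1],[-0.12,0.18,0,-34,1],[-0.14,0.21,0,-40,1],[-0.155,0.23,0,-44,1],[-0.167,0.245,0,-48,0.6],[-0.167,0.245,0,-48,0.6]]]' 30; python3 - <<'E'
from h import *
snap("wrist",1)
from bench import ctrl
print(ctrl.read_state()['ft_force'],ctrl.read_state()['q'])
n="scene";I,D,c=load(n,0)
print("turq",atz(n,c,320+480/7,150+112/7,.076),"white",atz(n,c,320+30/7,150+228/7,.076))
E
```

```text
time: 1.15
eef_pos: [0.481, 0.2477, 0.2312]
orientation: [0.254, -0.255, 0.66, -0.659]
ft_force: [-0.3, -0.6, -0.3]
width: 0.0589
[ 0.34281476  0.27952946 -1.03651373] [-0.48984765  0.1177901  -0.06935957  1.72771569  0.00832044  1.29656793
 -1.39551357]
turq [0.35760929 0.28249435 0.076     ] white [0.45905972 0.1132638  0.076     ]
```

View pics/wrist1.png

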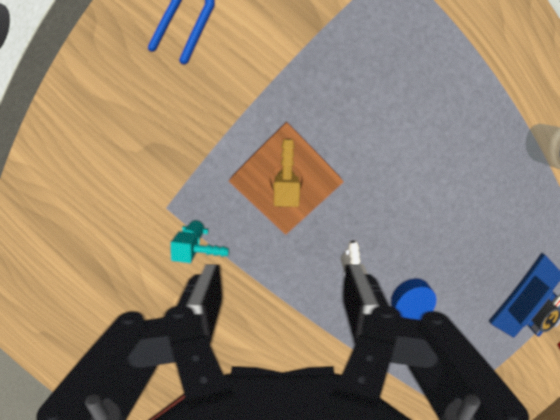

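The elbow's hub top is at (287,191) and its barb tip is near (288,141). The turquoise look-alike is left of it at (185,245), and the white one is at (352,255).

```bash
python3 - <<'E'
from h import *
crop("wrist",1,225,115,350,240,"wr_el",6)
I,D,c=load("wrist",1)
print(bydepth("wrist",c,D,287,198),bydepth("wrist",c,D,287,160), bydepth("wrist",c,D,185,250))
E
```

```text
[0.48119061 0.24135609 0.08358622] [0.50617384 0.26395003 0.07187544] [0.3662696  0.28063971 0.07583193]
```

View pics/wr_el.png

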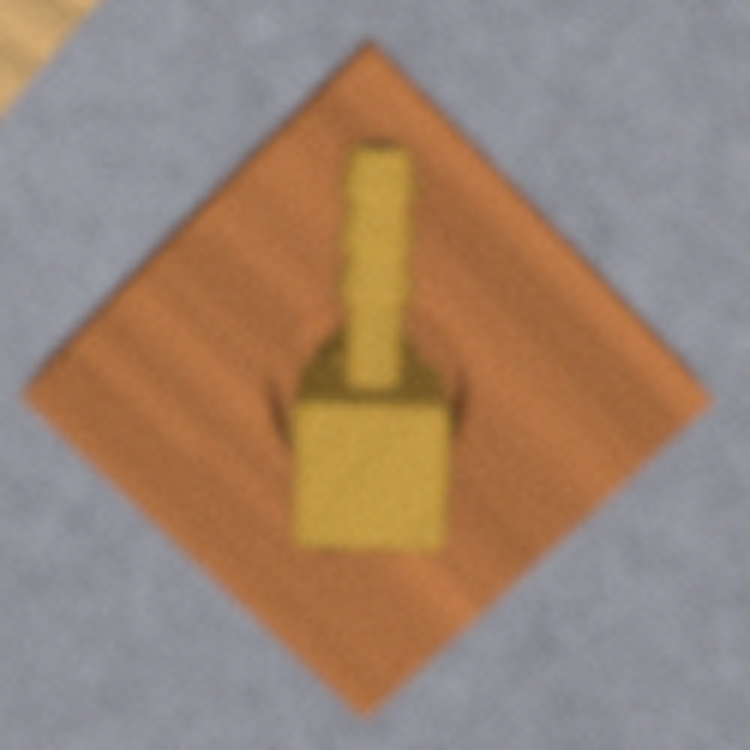

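```bash
python3 - <<'E'
from h import *
I,D,c=load("wrist",1); f=lambda x,y:(x/6+225-.4,y/6+115-.4)
P=[atz("wrist",c,*f(*p),.084) for p in [(297,404),(452,404),(443,549),(294,549)]]
print(np.round(P,4),np.mean(P,0))
for a,b in [(3,0),(2,1)]:
  d=P[b]-P[a];print(np.degrees(np.arctan2(d[1],d[0])),np.linalg.norm(d))
for a,b in [(0,1),(3,2)]:
  d=P[b]-P[a];print(np.degrees(np.arctan2(d[1],d[0]))+90,np.linalg.norm(d))
a=atz("wrist",c,*f(375,385),.0745);b=atz("wrist",c,*f(381,150),.0745);d=b-a;print(a,b,np.degrees(np.arctan2(d[1],d[0])))
from scipy.spatial.transform import Rotation as Ro
from bench import ctrl
s=ctrl.read_state();q=s['orientation'];M=Ro.from_quat(np.r_[q[1:],q[0]]).as_matrix();print(s['eef_pos'],np.degrees(np.arctan2(M[1,2],M[0,2])),M[:,1],s['width'])
E
```

```text
[[0.4847 0.2605 0.084 ]
 [0.5006 0.243  0.084 ]
 [0.4826 0.2282 0.084 ]
 [0.467  0.2454 0.084 ]] [0.48373593 0.24429049 0.084     ]
40.58368947535128 0.023292607269573763
39.62075269700644 0.023322533709035385
42.226447417606295 0.02362853276966761
42.18850948303748 0.023235985677013005
[0.49328379 0.25211307 0.0745    ] [0.52131503 0.27642484 0.0745    ] 40.935424255960356
[0.48225171 0.24589458 0.23121213] -47.81508375829563 [-2.33889297e-04  1.30076206e-05 -9.99999973e-01] 0.05214245037552877
```

```bash
python3 -m creep '[[[0.001,-0.001,-0.04,-1,0.6],[0.001,-0.001,-0.08,-1,0.6],[0.001,-0.001,-0.115,-1,0.6],[0.001,-0.001,-0.145,-1,0.6],[0.001,-0.001,-0.165,-1,0.6],[0.001,-0.001,-0.175,-1,0.6],[0.001,-0.001,-0.18,-1,0.6],[0.001,-0.001,-0.18,-1,0.6],[0.001,-0.001,-0.18,-1,0],[0.001,-0.001,-0.18,-1,0]]]' 60;  python3 -m creep '[[[0,0,0,0,0],[0,0,0,0,0],[0,0,0,0,0],[0,0,0,0,0],[0,0,0,0,0],[0,0,0.005,0,0],[0,0,0.02,0,0],[0,0,0.04,0,0],[0,0,0.07,0,0],[0,0,0.1,0,0]]]'; python3 - <<'E'
from h import *
snap("wrist",2)
snap("side",2)
crop("side",2,200,180,340,300,"si_g",5)
E
```

```text
time: 2.2
eef_pos: [0.4847, 0.2443, 0.0524]
orientation: [0.248, -0.247, 0.662, -0.662]
ft_force: [-3.3, 0.7, 10.4]
width: 0.0238
time: 3.2
eef_pos: [0.4834, 0.2437, 0.1521]
orientation: [-0.247, 0.248, -0.662, 0.662]
ft_force: [0.9, 0.2, -2.3]
width: 0.0234
```

View pics/wrist2.png

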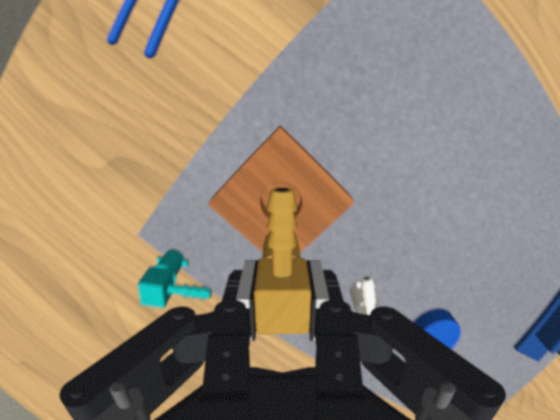

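View pics/si_g.png

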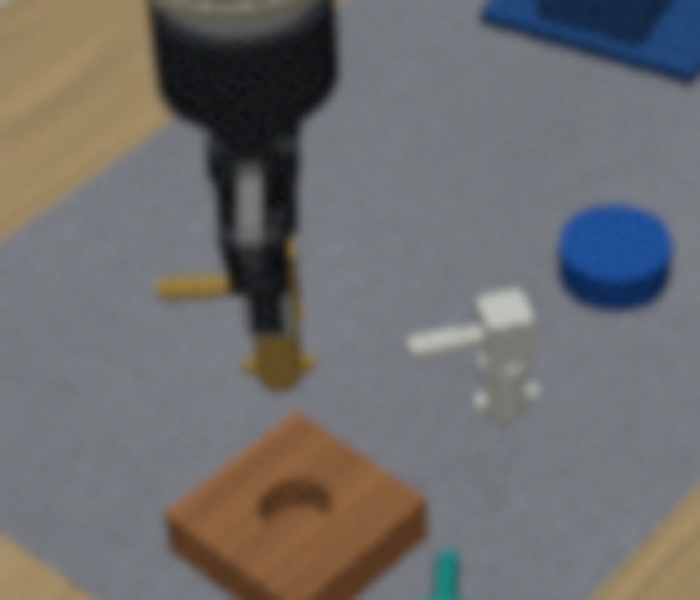

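```bash
python3 - <<'E'
from h import *
from bench import ctrl
I,D,c=load("wrist",2)
s=ctrl.read_state();print(s['eef_pos'])
t=[bydepth("wrist",c,D,u,v) for u in range(266,300,4) for v in range(275,325,5)]
print("top z",np.median([x[2] for x in t]),np.std([x[2] for x in t]))
crop("wrist",2,230,170,340,345,"wr_g",4)
E
```

```text
[0.48590048 0.24516363 0.15572616]
top z 0.18196401007268087 0.004279735184556096
```

View pics/wr_g.png

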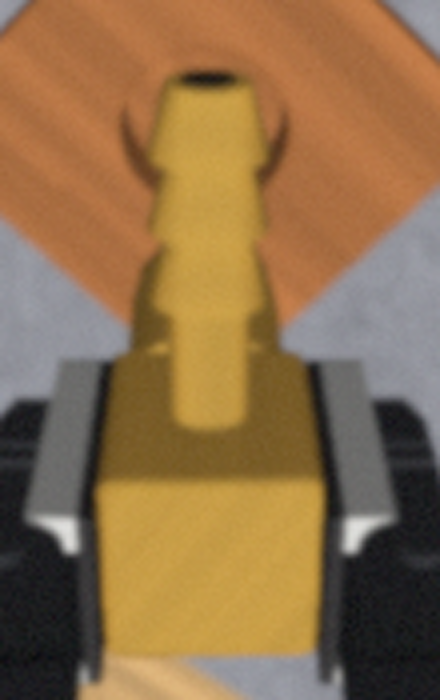

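```bash
python3 - <<'E'
from h import *
from bench import ctrl
I,D,c=load("wrist",2)
for _ in range(3): print(ctrl.read_state()['eef_pos'],ctrl.read_state()['qvel'].round(3).tolist() if hasattr(ctrl.read_state()['qvel'],'round') else ctrl.read_state()['qvel'])
t=np.array([bydepth("wrist",c,D,u,v) for u in range(262,304,4) for v in range(294,331,4)])
zt=np.median(t[:,2]);print("top z",zt,np.std(t[:,2]))
P=np.array([atz("wrist",c,230+x/4-.4,170+y/4-.4,zt) for x,y in [(97,480),(325,480),(320,655),(105,655)]])
print(P.round(4),P.mean(0));C=-c['R'].T@c['t'];print("cam",C)
E
```

```text
[0.48590048 0.24516363 0.15572616] [-0.002, 0.041, -0.001, 0.06, 0.002, -0.06, -0.002]
[0.48590048 0.24516363 0.15572616] [-0.002, 0.041, -0.001, 0.06, 0.002, -0.06, -0.002]
[0.48590048 0.24516363 0.15572616] [-0.002, 0.041, -0.001, 0.06, 0.002, -0.06, -0.002]
top z 0.18238475772399454 0.0006099777967121354
[[0.4849 0.2594 0.1824]
 [0.5    0.242  0.1824]
 [0.4826 0.2261 0.1824]
 [0.467  0.244  0.1824]] [0.48359979 0.24286625 0.18238476]
cam [0.54721156 0.29824967 0.2934718 ]
```

```bash
python3 -m creep '[[[0.005,-0.01,0.01,2,0],[0.01,-0.03,0.02,4,0],[0.02,-0.06,0.03,8,0],[0.03,-0.1,0.04,12,0],[0.04,-0.14,0.05,16,0],[0.05,-0.18,0.05,20,0],[0.06,-0.22,0.05,24,0],[0.07,-0.26,0.05,28,0],[0.08,-0.3,0.05,32,0],[0.09,-0.34,0.05,36,0]]]' &&  python3 -m creep '[[[0.01,-0.04,0,2,0],[0.02,-0.08,-0.01,4,0],[0.03,-0.12,-0.015,4,0],[0.037,-0.15,-0.02,4,0],[0.041,-0.17,-0.025,4,0],[0.043,-0.185,-0.03,4,0],[0.044,-0.194,-0.03,4,0],[0.044,-0.194,-0.03,4,0],[0.044,-0.194,-0.03,4,0],[0.044,-0.194,-0.03,4,0]]]'; python3 - <<'E'
from h import *
from bench import ctrl
snap("wrist",3)
print(ctrl.read_state()['eef_pos'],ctrl.read_state()['ft_force'],ctrl.read_state()['q'])
E
```

```text
time: 4.3
eef_pos: [0.5737, -0.0976, 0.2006]
orientation: [0.441, -0.441, 0.553, -0.552]
ft_force: [0.9, 1.0, -1.2]
width: 0.0236
time: 5.3
eef_pos: [0.6184, -0.2885, 0.1718]
orientation: [0.46, -0.459, 0.537, -0.537]
ft_force: [0.1, 0.2, -2.9]
width: 0.0235
[ 0.61842119 -0.28862104  0.17176841] [ 0.19983484  0.09445893 -1.26005438] [ 0.19713813  0.43668874  0.23883349  1.46237323 -0.106208    1.25469742
  0.29193783]
```

View pics/wrist3.png

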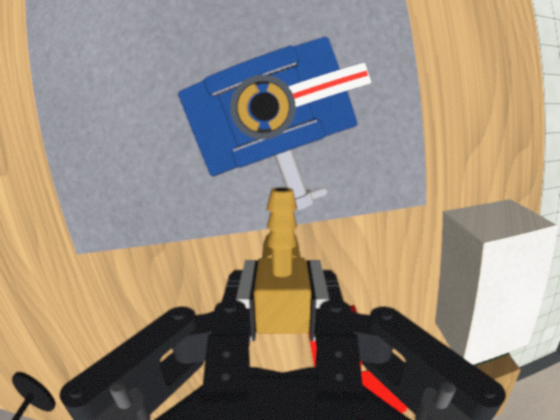

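The fitting's ring is centred near (264,106). Its entry gaps show at about (262,88) and (267,125), and the stripe runs to (368,73).

```bash
python3 - <<'E'
from h import *
crop("wrist",3,220,60,380,150,"wr_f",5)
crop("wrist",3,224,66,304,146,"wr_f2",8)
E
```

```text
(no output)
```

View pics/wr_f.png

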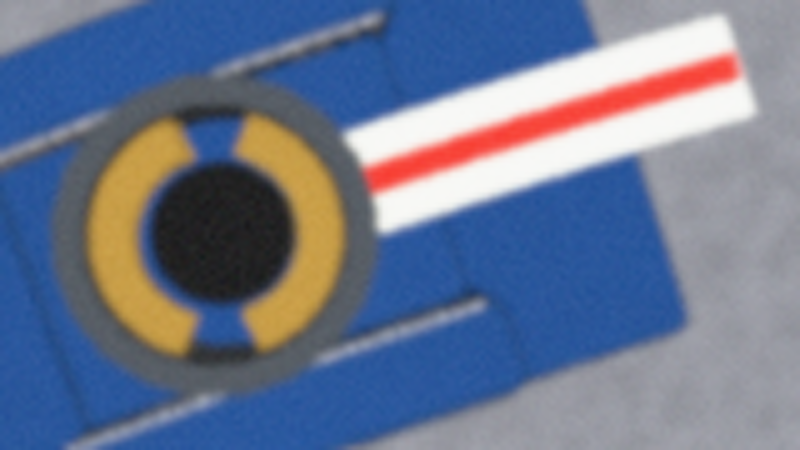

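View pics/wr_f2.png

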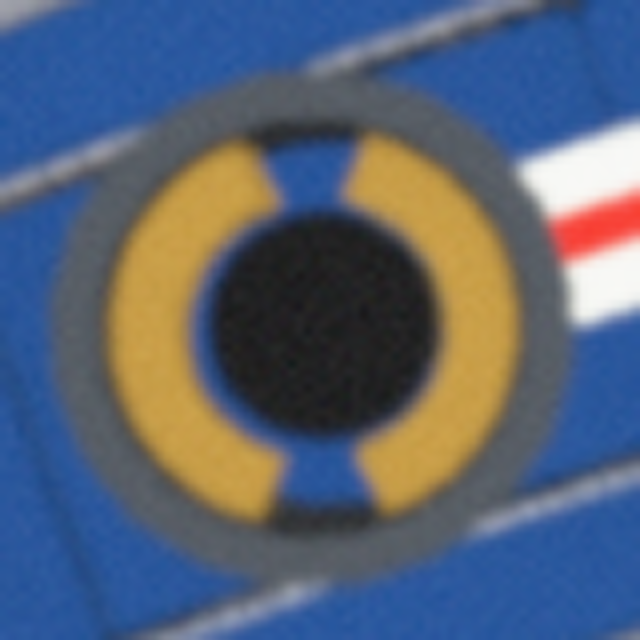

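```bash
python3 - <<'E'
from h import *
I,D,c=load("wrist",3)
f=lambda x,y,k=8,u0=224,v0=66:(x/k+u0-.45,y/k+v0-.45)
W=lambda x,y,z:atz("wrist",c,*f(x,y),z)
# rim outer extents in crop: sample points by colour threshold -> ellipse of brass mask
hsv=cv2.cvtColor(I,cv2.COLOR_BGR2HSV)
m=((hsv[...,0]>12)&(hsv[...,0]<30)&(hsv[...,1]>120)&(hsv[...,2]>110)).astype(np.uint8);m[:66]=0;m[146:]=0;m[:,:224]=0;m[:,304:]=0
v,u=np.nonzero(m);P=np.array([atz("wrist",c,a,b,.075)[:2] for a,b in zip(u,v)])
from scipy.optimize import minimize
# annulus centre: min enclosing circle
(cx,cy),r=cv2.minEnclosingCircle((P*1000).astype(np.float32));print("ring",cx,cy,r)
C=np.array([cx,cy])/1000
for z,pts in [(.078,[(50,320),(572,320),(315,72),(320,582)])]:
    Q=np.array([W(*p,z) for p in pts]);(a,b),r=cv2.minEnclosingCircle((Q*1000).astype(np.float32)[:,:2]);print("rim",a,b,r,Q.mean(0))
d=P-C;th=np.degrees(np.arctan2(d[:,1],d[:,0]));rr=np.hypot(*d.T);s=(rr>.013)&(rr<.0185)
h,e=np.histogram(th[s],bins=90,range=(-180,180))
for a,n in zip(e,h):
    if n<4: print(int(a),n,end='; ')
print()
T=lambda a:(W(*a,.075)[:2])
for A,B in [((250,140),(362,132)),((282,210),(343,203)),((265,520),(380,508)),((290,452),(357,447))]:
    p=(T(A)+T(B))/2-C;print(np.degrees(np.arctan2(p[1],p[0])),np.linalg.norm(p))
g=lambda x,y:atz("wrist",c,*f(x,y,5,220,60),.066)
a=g(370,180);b=g(738,66);d=b-a;print("stripe",a,b,np.degrees(np.arctan2(d[1],d[0])), b[:2]-.084*d[:2]/np.linalg.norm(d[:2]))
# held hub
t=np.array([bydepth("wrist",c,D,u,v) for u in range(262,304,4) for v in range(294,331,4)]);zt=np.median(t[:,2]);print("top",zt)
crop("wrist",3,230,170,340,345,"wr_g3",4)
E
```

```text
ring 617.298583984375 -206.90966796875 18.6117000579834Traceback (most recent call last):
  File "<stdin>", line 14, in <module>
cv2.error: OpenCV(4.12.0) /io/opencv/modules/imgproc/src/shapedescr.cpp:201: error: (-215:Assertion failed) count >= 0 && (depth == CV_32F || depth == CV_32S) in function 'minEnclosingCircle'
```

```bash
python3 - <<'E'
from h import *
I,D,c=load("wrist",3)
f=lambda x,y,k=8,u0=224,v0=66:(x/k+u0-.45,y/k+v0-.45)
W=lambda x,y,z:atz("wrist",c,*f(x,y),z)
hsv=cv2.cvtColor(I,cv2.COLOR_BGR2HSV)
m=((hsv[...,0]>12)&(hsv[...,0]<30)&(hsv[...,1]>120)&(hsv[...,2]>110)).astype(np.uint8);m[:66]=0;m[146:]=0;m[:,:224]=0;m[:,304:]=0
v,u=np.nonzero(m);P=np.array([atz("wrist",c,a,b,.075)[:2] for a,b in zip(u,v)])
C=np.array([.6173,-.2069])
Q=np.array([W(*p,.078) for p in [(50,320),(572,320),(315,72),(320,582)]]);print("rim",Q.round(4),Q.mean(0))
d=P-C;th=np.degrees(np.arctan2(d[:,1],d[:,0]));rr=np.hypot(*d.T);s=(rr>.013)&(rr<.0185)
h,e=np.histogram(th[s],bins=90,range=(-180,180))
for a,n in zip(e,h):
    if n<5: print(int(a),n,end='; ')
print()
T=lambda a:(W(*a,.075)[:2])
for A,B in [((250,140),(362,132)),((282,210),(343,203)),((265,520),(380,508)),((290,452),(357,447))]:
    p=(T(A)+T(B))/2-C;print(np.degrees(np.arctan2(p[1],p[0])),np.linalg.norm(p))
g=lambda x,y:atz("wrist",c,*f(x,y,5,220,60),.066)
a=g(370,180);b=g(738,66);d=b-a;print("stripe",a,b,np.degrees(np.arctan2(d[1],d[0])), b[:2]-.084*d[:2]/np.linalg.norm(d[:2]))
t=np.array([bydepth("wrist",c,D,u,v) for u in range(262,304,4) for v in range(294,331,4)]);zt=np.median(t[:,2]);print("top",zt)
crop("wrist",3,230,170,340,345,"wr_g3",4)
E
```

```text
rim [[ 0.5943 -0.2021  0.078 ]
 [ 0.6404 -0.2099  0.078 ]
 [ 0.6214 -0.1841  0.078 ]
 [ 0.6144 -0.2299  0.078 ]] [ 0.61761919 -0.20648792  0.078     ]
-112 0; -108 0; -104 0; -100 0; -96 0; -92 0; -88 0; -84 0; 64 0; 68 0; 72 0; 76 0; 80 0; 84 0; 88 0; 92 0; 96 2; 
82.67638140911116 0.017552157663532703
80.72072447975913 0.011047805488884668
-96.37504170896304 0.017215579422617273
-94.28514593222522 0.011298400881115176
stripe [ 0.64087579 -0.20240591  0.066     ] [ 0.69915101 -0.19156978  0.066     ] 10.533698669457655 [ 0.61656661 -0.20692614]
top 0.20187536064169526
```

View pics/wr_g3.png

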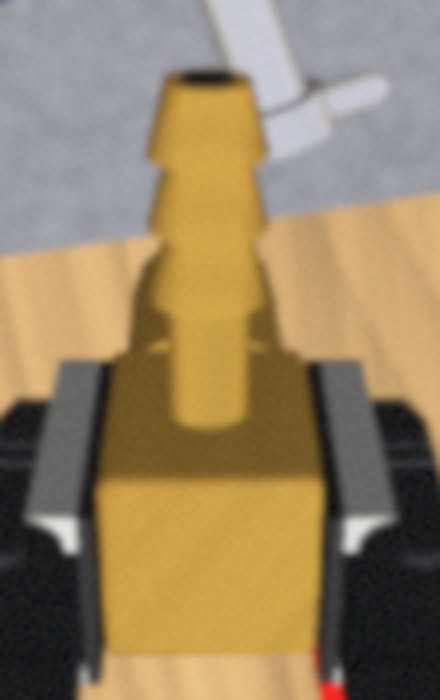

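```bash
python3 - <<'E'
from h import *
from bench import ctrl
I,D,c=load("wrist",3)
for zt in (.2007,.2019):
  P=np.array([atz("wrist",c,230+x/4-.4,170+y/4-.4,zt) for x,y in [(97,480),(325,480),(317,655),(105,655)]])
  print(P.round(4),P.mean(0), [np.linalg.norm(P[i]-P[i-1]) for i in range(4)])
print(-c['R'].T@c['t'],ctrl.read_state()['eef_pos'])
E
```

```text
[[ 0.6088 -0.2767  0.2007]
 [ 0.6319 -0.2803  0.2007]
 [ 0.6284 -0.3039  0.2007]
 [ 0.605  -0.3002  0.2007]] [ 0.61851645 -0.29026654  0.2007    ] [np.float64(0.0238036267649236), np.float64(0.02335441973513097), np.float64(0.0238083994694258), np.float64(0.0236854781172911)]
[[ 0.6091 -0.2759  0.2019]
 [ 0.6319 -0.2795  0.2019]
 [ 0.6284 -0.3028  0.2019]
 [ 0.6053 -0.2992  0.2019]] [ 0.61865562 -0.28937006  0.2019    ] [np.float64(0.023549830546275845), np.float64(0.023105412998635624), np.float64(0.023554552363811578), np.float64(0.02343294160920359)]
[ 0.63156931 -0.20618612  0.31324838] [ 0.61842119 -0.28862104  0.17176841]
```

```bash
python3 -m creep '[[[0,0.02,0,1,0],[-0.001,0.04,0,2,0],[-0.001,0.06,0,2,0],[-0.001,0.075,0,2,0],[-0.001,0.083,0,2,0],[-0.001,0.083,-0.015,2,0],[-0.001,0.083,-0.03,2,0],[-0.001,0.083,-0.04,2,0],[-0.001,0.083,-0.04,2,0],[-0.001,0.083,-0.04,2,0]]]'; python3 - <<'E'
from h import *
from bench import ctrl
snap("scene",4);snap("side",4);snap("wrist",4)
s=ctrl.read_state();print(s['eef_pos'],s['ft_force'],s['moment'])
crop("scene",4,150,150,240,240,"sc4",7);crop("side",4,280,110,370,200,"si4",7)
E
```

```text
time: 6.35
eef_pos: [0.6166, -0.2077, 0.1307]
orientation: [0.468, -0.469, 0.53, -0.53]
ft_force: [0.3, -0.2, -1.8]
width: 0.0234
[ 0.61730108 -0.20744048  0.13188289] [-0.13495475 -1.17523734 -2.06791064] [ 0.03013217 -0.02474031  0.03597157]
```

View pics/sc4.png

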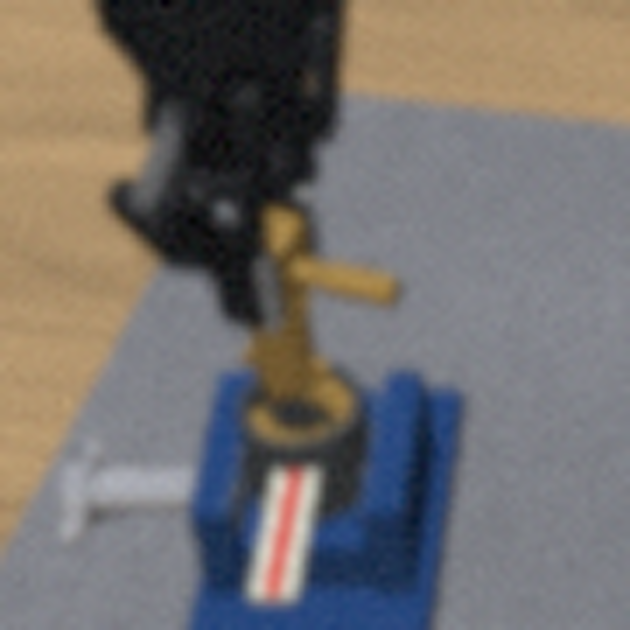

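View pics/si4.png

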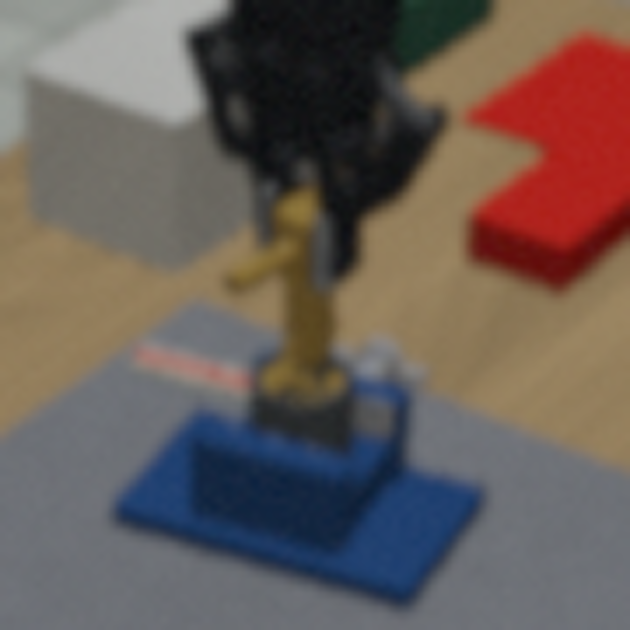

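View pics/wrist4.png

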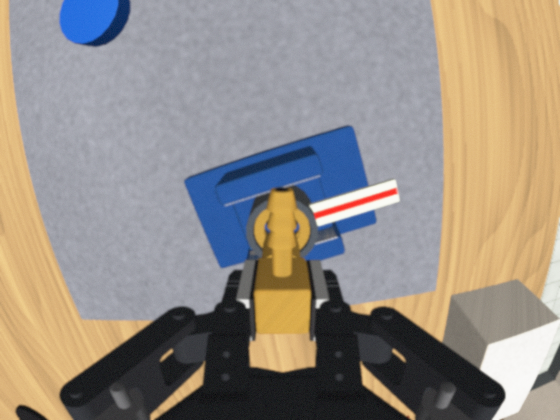

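```bash
python3 -m creep '[[[0,0,-0.004,0,0],[0,0,-0.007,0,0],[0,0,-0.009,0,0],[0,0,-0.011,0,0],[0,0,-0.012,0,0],[0,0,-0.013,0,0],[0,0,-0.014,0,0],[0,0,-0.015,0,0],[0,0,-0.015,0,0],[0,0,-0.015,0,0]]]'; python3 - <<'E'
from bench import ctrl
s=ctrl.read_state();print(s['eef_pos'],s['ft_force'],s['moment'])
E
```

```text
time: 7.5
eef_pos: [0.6171, -0.2069, 0.1164]
orientation: [-0.469, 0.468, -0.53, 0.53]
ft_force: [1.1, 0.8, -1.9]
width: 0.0232
[ 0.61710104 -0.20691223  0.11642272] [ 1.09511434  0.78598565 -1.89216684] [ 0.10086161 -0.1189831   0.01366943]
```

```bash
python3 -m creep '[[[0,0,-0.0005,0,0],[0,0,-0.001,0,0],[0,0,-0.0015,0,0],[0,0,-0.002,0,0],[0,0,-0.002,0,0],[0,0,-0.0025,0,0],[0,0,-0.003,0,0],[0,0,-0.003,0,0],[0,0,-0.003,0,0],[0,0,-0.003,0,0]]]'
python3 -m creep '[[[0,0,-0.0003,0,0],[0,0,-0.0005,0,0],[0,0,-0.001,0,0],[0,0,-0.001,0,0],[0,0,-0.001,0,0],[0,0,-0.001,0,0],[0,0,-0.001,0,0],[0,0,-0.001,0,0],[0,0,-0.001,0,0],[0,0,-0.001,0,0]]]'
```

```text
time: 8.5
eef_pos: [0.6174, -0.2065, 0.1133]
orientation: [-0.469, 0.468, -0.529, 0.53]
ft_force: [3.9, 3.5, 0.9]
width: 0.0234
time: 9.5
eef_pos: [0.6174, -0.2064, 0.1124]
orientation: [-0.469, 0.468, -0.529, 0.53]
ft_force: [3.6, 4.1, 0.7]
width: 0.0226
```

```bash
python3 -m creep '[[[0.0005,0.0005,0,0,0],[0.001,0.001,0,0,0],[0.001,0.001,0,0,0],[0.001,0.001,0,0,0],[0.001,0.001,0,0,0],[0.001,0.001,0,0,0],[0.001,0.001,0,0,0],[0.001,0.001,0,0,0],[0.001,0.001,0,0,0],[0.001,0.001,0,0,0]]]'
```

```text
time: 10.5
eef_pos: [0.6177, -0.2062, 0.1121]
orientation: [0.468, -0.469, 0.53, -0.53]
ft_force: [-0.3, 1.4, -1.4]
width: 0.0234
```

```bash
python3 -m creep '[[[0,0.0005,0,0,0],[0,0.0005,-0.0005,0,0],[0,0.0005,-0.001,0,0],[0,0.0005,-0.001,0,0],[0,0.0005,-0.0015,0,0],[0,0.0005,-0.002,0,0],[0,0.0005,-0.002,0,0],[0,0.0005,-0.002,0,0],[0,0.0005,-0.002,0,0],[0,0.0005,-0.002,0,0]]]'
```

```text
time: 11.5
eef_pos: [0.618, -0.2055, 0.1103]
orientation: [0.469, -0.469, 0.53, -0.53]
ft_force: [0.8, -0.1, -2.0]
width: 0.0229
```

```bash
python3 -m creep '[[[0,0,-0.0003,0,0],[0,0,-0.0006,0,0],[0,0,-0.001,0,0],[0,0,-0.001,0,0],[0,0,-0.001,0,0],[0,0,-0.001,0,0],[0,0,-0.001,0,0],[0,0,-0.001,0,0],[0,0,-0.001,0,0],[0,0,-0.001,0,0]]]'
python3 -m creep '[[[0,0,-0.0003,0,0],[0,0,-0.0006,0,0],[0,0,-0.001,0,0],[0,0,-0.001,0,0],[0,0,-0.001,0,0],[0,0,-0.001,0,0],[0,0,-0.001,0,0],[0,0,-0.001,0,0],[0,0,-0.001,0,0],[0,0,-0.001,0,0]]]'
```

```text
time: 12.5
eef_pos: [0.618, -0.2055, 0.1093]
orientation: [0.469, -0.469, 0.53, -0.53]
ft_force: [-0.4, -0.5, -2.5]
width: 0.0234
time: 13.5
eef_pos: [0.618, -0.2055, 0.1083]
orientation: [0.469, -0.469, 0.53, -0.53]
ft_force: [0.6, 0.0, -2.0]
width: 0.023
```

```bash
python3 -m creep '[[[0,0,-0.0003,0,0],[0,0,-0.0006,0,0],[0,0,-0.001,0,0],[0,0,-0.001,0,0],[0,0,-0.0015,0,0],[0,0,-0.002,0,0],[0,0,-0.002,0,0],[0,0,-0.002,0,0],[0,0,-0.002,0,0],[0,0,-0.002,0,0]]]'
python3 - <<'E'
from h import *
snap("wrist",5)
I,D,c=load("wrist",5)
t=np.array([bydepth("wrist",c,D,u,v) for u in range(262,304,4) for v in range(294,331,4)]);print("top",np.median(t[:,2]))
E
```

```text
time: 14.5
eef_pos: [0.618, -0.2055, 0.1063]
orientation: [0.469, -0.469, 0.53, -0.53]
ft_force: [-0.0, -0.2, -2.4]
width: 0.023
top 0.1365853440953637
```

```bash
python3 -m creep '[[[0,0,-0.0003,0,0],[0,0,-0.0006,0,0],[0,0,-0.001,0,0],[0,0,-0.001,0,0],[0,0,-0.0015,0,0],[0,0,-0.002,0,0],[0,0,-0.002,0,0],[0,0,-0.002,0,0],[0,0,-0.002,0,0],[0,0,-0.002,0,0]]]'
python3 -m creep '[[[0,0,-0.0003,0,0],[0,0,-0.0006,0,0],[0,0,-0.001,0,0],[0,0,-0.001,0,0],[0,0,-0.001,0,0],[0,0,-0.001,0,0],[0,0,-0.001,0,0],[0,0,-0.001,0,0],[0,0,-0.001,0,0],[0,0,-0.001,0,0]]]'
```

```text
time: 15.55
eef_pos: [0.618, -0.2055, 0.1043]
orientation: [0.469, -0.469, 0.53, -0.53]
ft_force: [0.8, -0.2, -2.4]
width: 0.0232
time: 16.55
eef_pos: [0.618, -0.2055, 0.1033]
orientation: [0.469, -0.469, 0.53, -0.53]
ft_force: [-1.2, -0.2, -1.9]
width: 0.0232
```

```bash
python3 -m creep '[[[0,0,-0.0003,0,0],[0,0,-0.0006,0,0],[0,0,-0.001,0,0],[0,0,-0.001,0,0],[0,0,-0.001,0,0],[0,0,-0.001,0,0],[0,0,-0.001,0,0],[0,0,-0.001,0,0],[0,0,-0.001,0,0],[0,0,-0.001,0,0]]]'
python3 -m creep '[[[0,0,-0.0003,0,0],[0,0,-0.0006,0,0],[0,0,-0.001,0,0],[0,0,-0.001,0,0],[0,0,-0.001,0,0],[0,0,-0.001,0,0],[0,0,-0.001,0,0],[0,0,-0.001,0,0],[0,0,-0.001,0,0],[0,0,-0.001,0,0]]]'
```

```text
time: 17.55
eef_pos: [0.618, -0.2055, 0.1023]
orientation: [0.469, -0.469, 0.53, -0.53]
ft_force: [-0.4, -0.6, -2.4]
width: 0.0229
time: 18.55
eef_pos: [0.618, -0.2055, 0.1014]
orientation: [-0.469, 0.469, -0.53, 0.53]
ft_force: [-0.2, 0.5, 0.3]
width: 0.0233
```

```bash
python3 -m creep '[[[0,0,0,-2,0],[0,0,0,-4,0],[0,0,0,-6,0],[0,0,0,-9,0],[0,0,0,-12,0],[0.0002,-0.0001,0,-14,0],[0.0002,-0.0001,0,-16,0],[0.0002,-0.0001,0,-18,0],[0.0003,-0.0002,0,-20,0],[0.0003,-0.0002,0,-20,0]]]'; python3 - <<'E'
from bench import ctrl
s=ctrl.read_state();print(s['eef_pos'],s['ft_force'],s['moment'])
E
```

```text
time: 19.55
eef_pos: [0.6185, -0.2054, 0.1013]
orientation: [0.369, -0.369, 0.603, -0.603]
ft_force: [0.7, 2.3, -0.2]
width: 0.023
[ 0.61847178 -0.20542022  0.10132734] [ 0.70699776  2.32938858 -0.17022601] [0.27969496 0.00816926 0.02468347]
```

```bash
python3 -m creep '[[[0,0.0005,0,0,0],[0,0.0005,0,-2,0],[0,0.0005,0,-4,0],[0,0.0005,0,-6,0],[0,0.0005,0,-8,0],[0,0.0005,-0.0002,-10,0],[0,0.0005,-0.0003,-12,0],[0,0.0005,-0.0005,-14,0],[0,0.0005,-0.0006,-16,0],[0,0.0005,-0.0006,-16,0]]]'; python3 - <<'E'
from bench import ctrl
s=ctrl.read_state();print(s['eef_pos'],s['ft_force'],s['moment'])
E
```

```text
time: 20.55
eef_pos: [0.6186, -0.2055, 0.1009]
orientation: [-0.282, 0.282, -0.648, 0.649]
ft_force: [2.2, -0.7, -0.5]
width: 0.0232
[ 0.61864994 -0.20547336  0.10086416] [ 2.18973232 -0.65466913 -0.47209787] [-0.12575384 -0.4068267   0.1027312 ]
```

```bash
python3 -m creep '[[[0.0005,-0.0003,0,0,0],[0.0005,-0.0003,-0.0001,-2,0],[0.0005,-0.0003,-0.0003,-4,0],[0.0005,-0.0003,-0.0005,-6,0],[0.0005,-0.0003,-0.0006,-8,0],[0.0005,-0.0003,-0.0008,-10,0],[0.0006,-0.0004,-0.0009,-12,0],[0.0006,-0.0004,-0.0011,-14,0],[0.0006,-0.0004,-0.0012,-16,0],[0.0006,-0.0004,-0.0012,-16,0]]]'; python3 - <<'E'
from bench import ctrl
s=ctrl.read_state();print(s['eef_pos'],s['ft_force'],s['moment'])
E
```

```text
time: 21.55
eef_pos: [0.6192, -0.206, 0.0998]
orientation: [-0.189, 0.189, -0.681, 0.682]
ft_force: [1.5, -0.9, 0.7]
width: 0.0233
[ 0.6191572  -0.20603617  0.0998046 ] [ 1.48931186 -0.90254839  0.7051695 ] [-0.37584682 -0.37101911  0.07774817]
```

```bash
python3 -m creep '[[[0.0003,-0.0002,0,0,0],[0.0003,-0.0002,-0.0001,-2,0],[0.0003,-0.0002,-0.0003,-4,0],[0.0003,-0.0002,-0.0005,-6,0],[0.0003,-0.0002,-0.0006,-8,0],[0.0003,-0.0002,-0.0008,-10,0],[0.0003,-0.0002,-0.0009,-12,0],[0.0003,-0.0002,-0.0011,-14,0],[0.0003,-0.0002,-0.0012,-16,0],[0.0003,-0.0002,-0.0012,-16,0]]]'; python3 - <<'E'
from h import *
from bench import ctrl
s=ctrl.read_state();print(s['eef_pos'],s['ft_force'],s['moment'])
snap("wrist",6)
crop("wrist",6,200,150,360,350,"wr6",3)
E
```

```text
time: 22.55
eef_pos: [0.6194, -0.2065, 0.0987]
orientation: [-0.093, 0.092, -0.701, 0.701]
ft_force: [0.3, -2.8, 2.1]
width: 0.0234
[ 0.61941932 -0.20648457  0.09872131] [ 0.34218635 -2.75801708  2.07716369] [-0.63375062 -0.3103278   0.04519545]
```

View pics/wrist6.png

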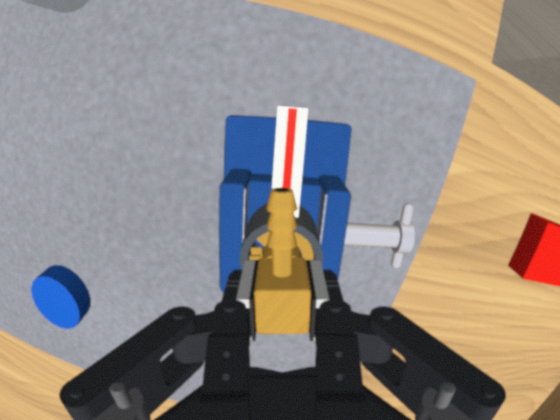

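View pics/wr6.png

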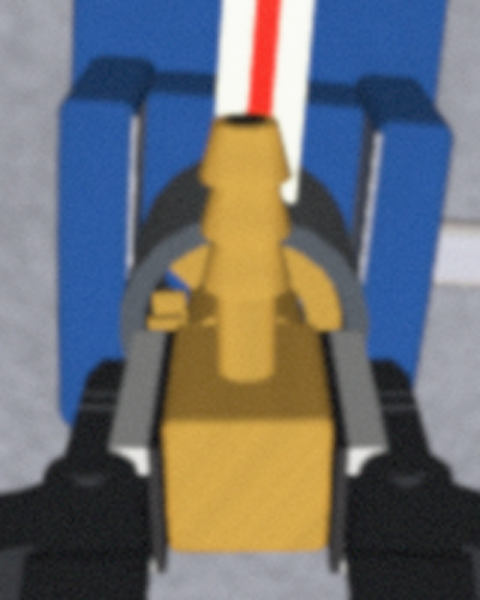

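```bash
python3 - <<'E'
from h import *
I,D,c=load("wrist",6)
hsv=cv2.cvtColor(I,cv2.COLOR_BGR2HSV)
m=((hsv[...,0]<8)|(hsv[...,0]>172))&(hsv[...,1]>150)&(hsv[...,2]>120)
m[:, :260]=0;m[:,320:]=0;m[:100]=0;m[186:]=0
v,u=np.nonzero(m);P=np.array([atz("wrist",c,a,b,.066)[:2] for a,b in zip(u,v)])
vx,vy,x,y=cv2.fitLine((P*1000).astype(np.float32),2,0,.01,.01).ravel();print("stripe",np.degrees(np.arctan2(vy,vx)),x,y,len(u))
# lateral distance of fitting centre
print("axis y at x=617.2:",y+(617.2-x)*vy/vx)
# barb axis: base, tip
B=[atz("wrist",c,200+a/3-.4,150+b/3-.4,.113) for a,b in [(247,365),(248,122)]];d=B[1]-B[0];print("barb",B,np.degrees(np.arctan2(d[1],d[0])))
from bench import ctrl
from scipy.spatial.transform import Rotation as Ro
q=ctrl.read_state()['orientation'];M=Ro.from_quat(np.r_[q[1:],q[0]]).as_matrix();print(np.degrees(np.arctan2(M[1,2],M[0,2]))+90)
E
```

```text
stripe 10.777467 678.3307 -195.30197 514
axis y at x=617.2: -206.93835
barb [array([ 0.6303544 , -0.20408964,  0.113     ]), array([ 0.66661783, -0.19452303,  0.113     ])] 14.7784384775011
15.072779596407955
```

```bash
python3 -m creep '[[[0,-0.0004,0,0,0],[0,-0.0004,-0.0001,-1,0],[0,-0.0004,-0.0002,-2,0],[0,-0.0004,-0.0003,-3,0],[0,-0.0004,-0.0003,-4,0],[0,-0.0004,-0.0003,-4,0],[0,-0.0004,-0.0003,-4,0],[0,-0.0004,-0.0003,-4,0],[0,-0.0004,-0.0003,-4,0],[0,-0.0004,-0.0003,-4,0]]]'; python3 - <<'E'
from h import *
from bench import ctrl
s=ctrl.read_state();print(s['eef_pos'],s['ft_force'],s['moment'])
E
```

```text
time: 23.6
eef_pos: [0.6194, -0.2065, 0.0982]
orientation: [-0.068, 0.067, -0.704, 0.704]
ft_force: [1.0, -3.2, 4.9]
width: 0.0231
[ 0.61935641 -0.20650516  0.09824182] [ 1.01109078 -3.21077078  4.92771457] [-0.76519549 -0.33515144 -0.00630301]
```

```bash
python3 -m creep '[[[0,-0.0003,0,0,0],[0,-0.0006,0,0,0],[0,-0.0006,0,0,0],[0,-0.0006,0,0,0],[0,-0.0006,0,0,0.3],[0,-0.0006,0,0,0.4],[0,-0.0006,0,0,0.5],[0,-0.0006,0,0,0.5],[0,-0.0006,0,0,0.5],[0,-0.0006,0,0,0.5]]]' 20; python3 - <<'E'
from h import *
from bench import ctrl
s=ctrl.read_state();print(s['eef_pos'],s['ft_force'],s['moment'],s['width'])
snap("wrist",7)
crop("wrist",7,200,150,360,350,"wr7",3)
E
```

```text
time: 24.6
eef_pos: [0.6191, -0.2067, 0.0979]
orientation: [0.068, -0.068, 0.704, -0.704]
ft_force: [0.5, 0.2, 0.8]
width: 0.0424
[ 0.61913258 -0.20674391  0.09794279] [0.47491997 0.15039441 0.8230484 ] [-0.02236071  0.00605504 -0.02734934] 0.04235334179680254
```

View pics/wr7.png

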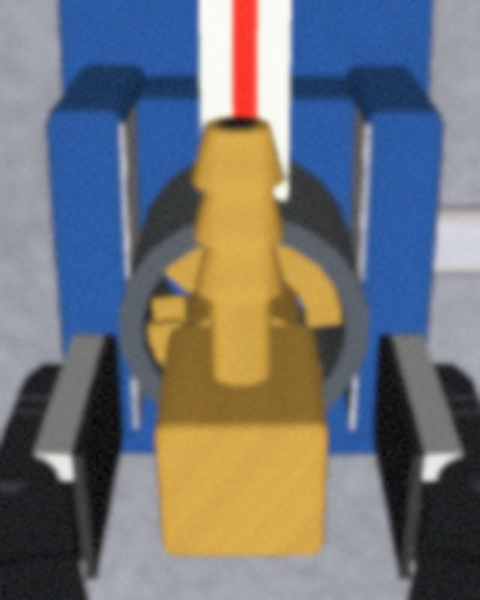

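The gripper is open and clear of the hub, and the barb lines up with the stripe. I'll back straight up and check.

```bash
python3 -m creep '[[[0,0,0.005,0,0.5],[0,0,0.015,0,0.5],[0,0,0.03,0,0.5],[0,0,0.05,0,0.5],[0,0,0.07,0,0.5],[0,0,0.09,0,0.5],[0,0,0.1,0,0.5],[0,0,0.1,0,0.5],[0,0,0.1,0,0.5],[0,0,0.1,0,0.5]]]'; python3 - <<'E'
from h import *
snap("wrist",8);snap("scene",8)
crop("wrist",8,200,150,360,350,"wr8",3);crop("scene",8,150,150,240,240,"sc8",6)
E
```

```text
time: 25.65
eef_pos: [0.6186, -0.2066, 0.1969]
orientation: [0.067, -0.068, 0.704, -0.704]
ft_force: [-0.1, 0.6, -0.3]
width: 0.0428
```

View pics/wr8.png

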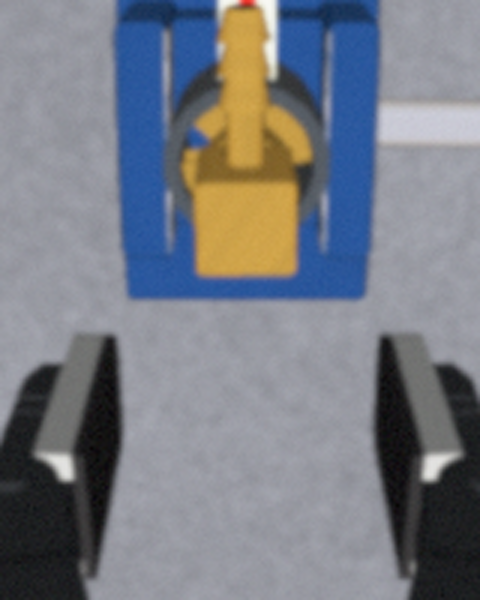

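View pics/sc8.png

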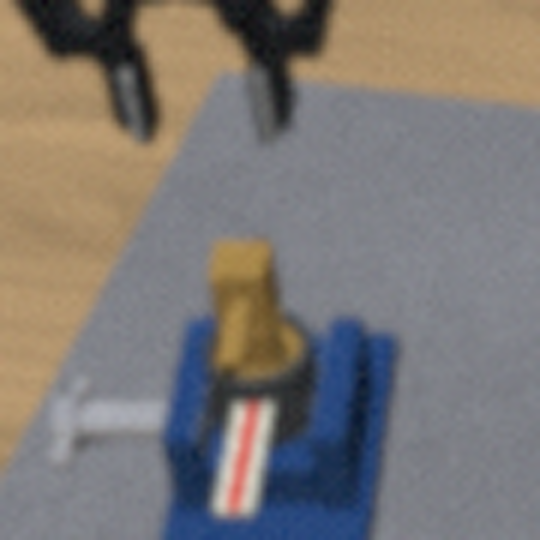

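```bash
python3 - <<'E'
from h import *
I,D,c=load("wrist",8)
f=lambda x,y:(200+x/3-.4,150+y/3-.4)
t=np.array([bydepth("wrist",c,D,u,v) for u in range(268,297,2) for v in range(213,239,2)])
A=np.c_[t[:,:2]-t[:,:2].mean(0),np.ones(len(t))];co=np.linalg.lstsq(A,t[:,2],rcond=None)[0];zt=np.median(t[:,2]);print("top z",zt,"slopes x,y",co[:2])
P=np.array([atz("wrist",c,*f(*p),zt-.001) for p in [(194,181),(298,181),(296,276),(196,276)]]);print(P.mean(0),P.round(4))
for a,b in [(3,0),(2,1)]:
  d=P[b]-P[a];print(np.degrees(np.arctan2(d[1],d[0])),np.linalg.norm(d))
B=[atz("wrist",c,*f(*p),.120) for p in [(246,165),(245.5,12)]];d=B[1]-B[0];print("barb",B,np.degrees(np.arctan2(d[1],d[0])))
# scene: predicted pixel of hub top centre and hub corners
I,D,c=load("scene",8)
for z in(.1295,):
  print((proj("scene",c,[.6172,-.207,z])-[150,150])*6, (proj("scene",c,[.6172,-.207,.078])-[150,150])*6)
E
```

```text
top z 0.12864631124737014 slopes x,y [1.71131616 0.32586745]
[ 0.6181761  -0.20679882  0.12764631] [[ 0.6276 -0.1929  0.1276]
 [ 0.6322 -0.2162  0.1276]
 [ 0.6087 -0.2207  0.1276]
 [ 0.6042 -0.1974  0.1276]]
10.99905189917149 0.023872456944336932
10.904426451259218 0.02386588149594454
barb [array([ 0.63120171, -0.20425661,  0.12      ]), array([ 0.66685575, -0.19723637,  0.12      ])] 11.138980570315054
[238.19647141 257.90389465] [256.54638862 346.2805971 ]
```

```bash
python3 -c "
from bench import ctrl
print(ctrl.close_job())"
```

```text
the job is handed in; nothing more can be done
None
```

The brass elbow is screwed into the fitting with its barb along the red stripe, released, and the job is handed in at about 26 s of the 72 s.

- **Finding the gap:** I spotted the entry gap in the wrist camera at about 83° (72° counter-clockwise of the stripe) and lowered the elbow there in small steps. It touched the bore lightly, at 4–6 N sideways, so I re-centred it. The lugs then dropped without any turning search.
- **Screwing in:** The seal pushed back at about the expected height. I turned 72° clockwise, sinking the hand about 3.3 mm, and the wrist force stayed under about 6 N throughout the turn.
- **Last checks:** After letting go and backing off, the barb measured about 11.0° against 10.8° for the stripe. The hub was about 1 mm off the fitting's axis. The elbow's origin was at about 53 mm, so the seal is pressed roughly 3 to 4 mm.
- **What disagreed or was not checked:**
  - **Tilt:** my slope fit on the hub's top face gave nonsense because edge pixels got in. I judged upright instead from the hub-to-axis offset (about 1 mm from the wrist camera, about 1 pixel or 2 mm in the scene view).
  - **Sideways force:** about 3 N remained just before release and was gone afterwards.
  - **Bystanders:** I steered clear of the jar, tin, red box and pliers, but did not measure them again at the end.

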